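# Stack the keyed topping tin and tighten its slip-clutch knob

### The job

Stack the loose topping tin (its black grip block is the place to hold it) on the tin fixed to the table: turn it so that the notch under its red stripe comes over the red key, lower it gently until it sits fully home and level, and let go. Then turn its orange knob clockwise (seen from above) until the slip clutch first slips and stop right there, without running the clutch on; let go and leave the other things on the table where they are.

Things in the scene. Friction and masses are not known exactly. Their poses are not given: they have to be found in the camera images.
- lower_tin: Lower tin, fixed to the table: round, bare metal, 116 mm across, origin at the centre of its underside on the table, z up. A flat shoulder lies 48 mm above the origin; above it a spigot 100 mm across rises 12 mm (top edge bevelled). A red key, 16 mm wide, 9 mm high, stands on the shoulder at the tin's -x side and reaches out to the rim.
- tin_grip (a point): Grasp point on the axis of the loose upper tin, 76 mm above its bottom edge, in the black grip block on its lid; axes of the tin, z up. The block reaches from 54 to 84 mm above the bottom edge, 64 mm along the tin's x, 44 mm wide along its y (grasp across y). Fully home, this point is 124 mm above the lower tin's origin, on its axis, and the x axes of the two tins agree.
- upper_tin: The loose upper tin: bare metal, white lid, 119 mm across, 0.36 to 0.6 kg, axes as tin_grip, origin at the centre of its bottom edge. Its skirt, 14 mm deep, 105 mm inside, goes over the spigot and lands on the shoulder. A notch 22 mm wide through the skirt at the tin's -x side, below a red stripe, fits over the key; off the key the tin sits up to 9 mm high or crooked.
- knob_grip (a point): Grasp point on the axis of the orange ribbed round knob (32 mm across, 26 mm high) on the upper tin, 5 mm below its top and 110 mm above the tin's bottom edge; turns with the knob (white line on top). The knob's underside is 5 mm above the grip block's top.
- screw (a joint): Angle of the steel screw collar (38 mm across, with a yellow tab) under the knob, clockwise from above positive, rad: it begins loose between 0.2 and 0.6 and stops hard at 1.3, when the yellow tab reaches the steel pin on the grip block. Drag 0.04 N m.
- knob (a joint): Slip of the knob relative to the screw collar, clockwise positive, rad: 0 at the start. The clutch carries the collar along without slip up to 0.2 N m; once the collar is at its stop the knob slips and this value grows. It stays where it is left.
- five_spice: Bystander: spice jar with mustard-yellow cap, 42 mm across, 106 mm high; origin under its centre.
- salt_shaker: Bystander: glass shaker with grey cap, 44 mm across, 90 mm high; origin under its centre.
- chilli_jar: Bystander: jar with grey lid, 70 mm across, 112 mm high; origin under its centre.
- pepper: Bystander: white-capped spice jar, 47 mm across, 98 mm high; origin under its centre.
- dip_cup_0: Bystander: small grey open cup, 67 mm across, 33 mm high; origin under its centre.
- dip_cup_1: Bystander: small grey open cup like the other, 67 mm across, 33 mm high; origin under its centre.

How it is judged:
On the way, in this order (a step that is already met when the one before it is completed fails the run):
1. the upper tin sits fully home on the lower tin, notch over key, with the screw not yet tightened (z of tin_grip in the frame of lower_tin between 0.121 and 0.1265 m and horizontal distance between tin_grip and lower_tin below 0.005 m and angle between the x axis of tin_grip and the x axis of lower_tin, either way round below 0.13 rad and angle between tin_grip's own z axis and vertical below 0.035 rad and value of joint screw below 0.8 rad and contact force between the fingers and upper_tin below 0.5 N), for 0.2 s.
2. the knob has been turned until the screw is at its stop and the clutch slips (value of joint screw above 1.24 rad and value of joint knob above 0.05 rad), for 0.1 s.
At the end, for the whole second after the job is handed in: The upper tin rests on the shoulder of the lower tin (within 2.5 mm of height, 5 mm of centre, 0.13 rad of the key, level within 0.035 rad), the screw is at its stop (over 1.2 rad), the clutch has slipped (over 0.03 rad) but less than 0.7 rad, and all is at rest (z of tin_grip in the frame of lower_tin between 0.121 and 0.1265 m and horizontal distance between tin_grip and lower_tin below 0.005 m and angle between the x axis of tin_grip and the x axis of lower_tin, either way round below 0.13 rad and angle between tin_grip's own z axis and vertical below 0.035 rad and value of joint screw above 1.2 rad and value of joint knob between 0.03 and 0.7 rad and linear speed of upper_tin below 0.02 m/s); the robot touches nothing.
It fails at once if the clutch run on more than 0.7 rad (value of joint knob above 0.7 rad).
It fails at once if the upper tin dropped or slammed onto the lower tin (faster than 0.35 m/s in the last 26 mm) (horizontal distance between tin_grip and lower_tin below 0.03 m and z of tin_grip in the frame of lower_tin below 0.15 m and linear speed of upper_tin above 0.35 m/s).
It fails at once if a bystander moved more than 30 mm (distance of any of five_spice, salt_shaker, chilli_jar, pepper, dip_cup_0, dip_cup_1 from where it was at the start of the episode above 0.03 m).
It also fails if it takes over 54 s, if anything falls off the work surface, if the arm or the gripper's body presses on something with over 40 N, if the wrist force passes 120 N, or if a joint passes its speed limit or range.

### The arm

A 7-joint arm with a two-finger parallel gripper is mounted at the origin on a cart in front of the work surface, level with it; the furniture and walls round the work are solid. World frame = base frame: x ahead of the robot, y to its left, z up, the work surface at z = 0. Lengths are in m, angles in rad, forces in N, time in s.
With the tool pointing down it reaches from about 0.4 to 0.85 m from the base axis. Payload 10.4 kg.
Tool frame: the origin (TCP) lies at the very end of the fingers, on their centre line; the grasp point (between the pads) lies 19 mm behind it (r.pinch_z is the distance from the TCP to the grasp point, in m); z points along the fingers, y is the line along which they close (so a half turn about z gives the same grasp; the last joint's range is limited). The gripper opens to 87 mm and grips with 3 to 60 N. Pads are 19 mm wide; open, the fingers measure 117 mm over their backs; the gripper's body (75 mm by 190 mm) begins 51 mm behind the grasp point.
Start: joints at [1.126, 0.332, -0.065, 1.46, 0.022, 1.35, -0.088], TCP at [0.256, -0.57, 0.223] pointing down, gripper open.
Joint ranges: [-2.6, 2.6], [-0.5, 2.12], [-1.47, 1.34], [0.16, 2.42], [-1.27, 4.41], [0.06, 2.06], [-2.6, 2.6]. Speed limits (rad/s): [2.22, 2.22, 2.79, 2.79, 3.14, 3.14, 3.14].

### API

Orientations are given as a unit quaternion [x, y, z, w].
In Python, from bench import sensors, vision, r gives the robot as it stands.
- The arm moves only by the shell command python3 -m crank 'ROWS' [OPENING] [FORCE]. ROWS is JSON, a list of rows, each a list of 2 entries, a list of its own where there are three numbers: the shift along the tool's x, y, z normalised to -1 to 1, where 1 is 3 cm, then the turn about the tool's z normalised to -1 to 1, where 1 is 8 degrees. A call has 1 to 12 rows; each row shifts and turns the commanded pose from where the row before left it, along the tool's axes as they then stand; what a row does not reach is not made up. A row lasts 1/8 s, in which the tool goes at most 62.5 mm and 10.7 degrees, less where a joint would pass 70% of its speed; a pose out of reach is approached as far as the arm can. A call with a number of a shift or a turn outside -1 to 1 is refused whole. A call with a gripper value outside its range is refused whole. OPENING is the opening, from 0 (shut) to 1 (fully open), set as the call begins (- or left out, the last holds). The fingers move at their own pace and stop on an object; FORCE is the grip in N (left out, the last holds). Time passes only in rows, so rows that do not move let the fingers close. It gives the time, the measured TCP pose, the force, the opening and the grip force at its end, in the units of the state.
- sensors.read_state(): the state, without advancing time (a new reading comes with each control period).
- vision.camera(name): name is "scene" or "top"; returns the picture (420x560x3 uint8, red, green, blue); there is no depth.
- vision.camera_model(name): a dict with "vertical_fov" (degrees; the focal length in pixels is half the picture's height over the tangent of half this angle, whatever the lens; pixels are square), "cx", "cy" (the principal point, pixels), "camera_from_world" (4x4, takes a point from world to camera coordinates). Camera axes: x right, y down, z forward; pixel columns grow to the right and rows downward; lengths in m; the calibration is good to about 2 mm. A picture is of the moment at which its call begins. camera_model takes no time and is no camera call.
- r.close_job(): hands the job in; it is judged then, once.
The state is a dict: "time": time; "joint_positions": joint angles; "joint_vel": joint speeds; "joint_torque": joint torques, N m; "ee_pos": TCP position; "eef_rot": TCP orientation; "ft_force": force on the tool from outside, world axes, zero at the start; "torque": the same for the moment, N m; "width": finger opening in m; "grip_force": force on a finger pad.
Only numpy, scipy, OpenCV 4.12 (cv2) and the standard library are available. Lean on these libraries where they do the work, as an engineer would, in place of code of your own. Each camera call takes 0.05 s, during which the arm holds its last target. There are 200 camera calls.

## Working session

There is one attempt and no reset: what is moved stays moved. The work goes in short steps, Python scripts to look and compute and a shell command to move; the robot and the scene stay as the last step left them, time stands still between calls to the robot, and variables do not carry over. Pictures are saved under pics/ and viewed, at most 10 in all, crops included, and the job is handed in when it is done.

```bash
ls; mkdir -p pics; python3 - <<'E'
from bench import sensors, vision, r
import cv2
print(sensors.read_state(), r.pinch_z)
for n in("scene","top"):
    im=vision.camera(n); cv2.imwrite(f"pics/{n}0.png",im[:,:,::-1]); print(vision.camera_model(n))
a=cv2.imread("pics/scene0.png");b=cv2.imread("pics/top0.png")
E
```

```text
pics
{'time': 0.0, 'joint_positions': array([ 1.12641772,  0.33290374, -0.06472085,  1.46093461,  0.02158019,
        1.34989537, -0.08850957]), 'joint_vel': array([ 0.00077363, -0.0009301 ,  0.00035187, -0.00075   ,  0.0005958 ,
        0.00108058, -0.00261558]), 'joint_torque': array([-4.02359456e-04, -6.23262191e+01,  2.40930822e-02, -3.89891982e+01,
       -6.13602321e-02,  3.98428214e-02,  1.77697561e-04]), 'ee_pos': array([ 0.25571926, -0.56986873,  0.22173729]), 'eef_rot': array([ 9.77842100e-01,  2.09342551e-01, -1.70890991e-04, -7.02748892e-04]), 'ft_force': array([0.10723592, 1.12371022, 0.254976  ]), 'torque': array([ 0.03554155, -0.05908939, -0.03180904]), 'grip_force': 0.0, 'width': 0.08731874133223322} 0.0187
{'vertical_fov': 56.08334432238163, 'cx': 281.49446782974854, 'cy': 210.64835724608486, 'camera_from_world': array([[-0.7371456 , -0.67556064, -0.01530317,  0.40636436],
       [-0.45013596,  0.50780947, -0.73451151,  0.30744767],
       [ 0.50397816, -0.53455342, -0.67842366,  0.84853129],
       [ 0.        ,  0.        ,  0.        ,  1.        ]])}
{'vertical_fov': 56.162881966061846, 'cx': 276.6863209636089, 'cy': 200.689891168408, 'camera_from_world': array([[-0.01745265, -0.9995428 , -0.02469005,  0.02558113],
       [-0.98024501,  0.02197107, -0.19656296,  0.58636888],
       [ 0.19701556,  0.02077176, -0.98018029,  1.05976526],
       [ 0.        ,  0.        ,  0.        ,  1.        ]])}
```

View pics/top0.png

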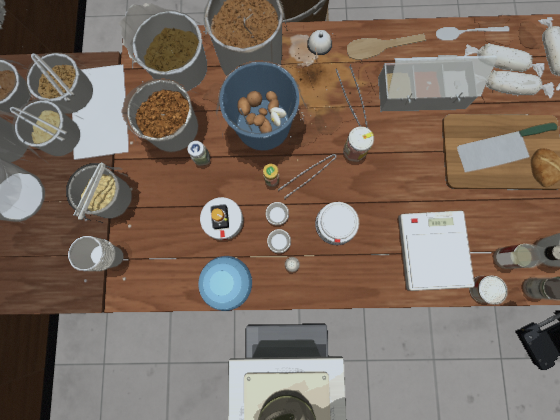

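View pics/scene0.png

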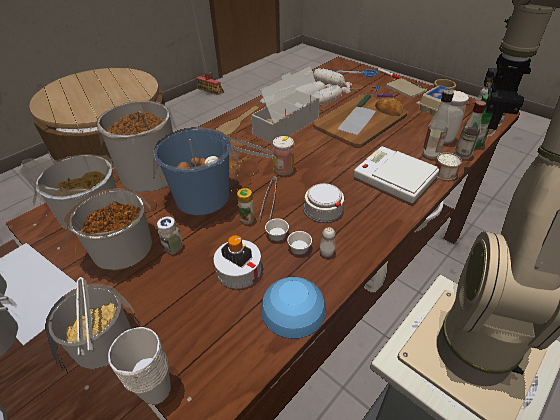

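```bash
cat > h.py <<'E'
import numpy as np, cv2
from bench import vision
def ray(n,uv,z):
    m=vision.camera_model(n); T=m["camera_from_world"]; f=210/np.tan(np.radians(m["vertical_fov"]/2))
    d=T[:3,:3].T@np.array([(uv[0]-m["cx"])/f,(uv[1]-m["cy"])/f,1]); o=-T[:3,:3].T@T[:3,3]
    return (o+d*(z-o[2])/d[2])
def proj(n,p):
    m=vision.camera_model(n); T=m["camera_from_world"]; f=210/np.tan(np.radians(m["vertical_fov"]/2))
    q=T[:3,:3]@np.array(p)+T[:3,3]; return q[:2]/q[2]*f+[m["cx"],m["cy"]]
def grab(n,fn):
    im=vision.camera(n)[:,:,::-1].copy(); cv2.imwrite(fn,im); return im
def mask(im,kind):
    h=cv2.cvtColor(im,cv2.COLOR_BGR2HSV).astype(int); H,S,V=h[...,0],h[...,1],h[...,2]
    return {"red":((H<6)|(H>172))&(S>150)&(V>120),"orange":(H>8)&(H<22)&(S>180)&(V>150),
      "white":(S<40)&(V>170),"black":(V<50)}[kind]
def cents(m,box,amin=4):
    x0,y0,x1,y1=box; k=m[y0:y1,x0:x1].astype(np.uint8)
    n,l,s,c=cv2.connectedComponentsWithStats(k)
    return [(s[i,4],c[i]+[x0,y0],s[i,:4]+[x0,y0,0,0]) for i in range(1,n) if s[i,4]>=amin]
E
python3 - <<'E'
from h import *
a=cv2.imread("pics/top0.png");b=cv2.imread("pics/scene0.png")
for n,im,bx in(("top",a,[(195,190,248,245),(312,198,365,250)]),("scene",b,[(208,228,268,292),(298,180,350,225)])):
  for box in bx:
    for k in("red","orange","white","black"):
      print(n,k,[(int(s),c.round(1).tolist(),q.tolist()) for s,c,q in cents(mask(im,k),box,5)])
t=[cv2.resize(q,(400,300),interpolation=cv2.INTER_CUBIC) for q in(a[190:244,185:257],a[195:249,301:373],b[226:289,196:280],b[172:235,282:366])]
cv2.imwrite("pics/c1.png",np.vstack([np.hstack(t[:2]),np.hstack(t[2:])]))
E
```

```text
top red [(18, [222.0, 233.5], [221, 231, 3, 6])]
top orange []
top white [(877, [220.7, 217.4], [200, 197, 41, 41]), (6, [219.2, 215.0], [217, 214, 5, 3])]
top black [(22, [226.1, 211.7], [225, 206, 3, 13]), (39, [222.6, 225.9], [214, 220, 15, 9])]
top red [(11, [336.8, 240.4], [335, 239, 5, 3])]
top orange []
top white [(1242, [338.1, 220.9], [317, 202, 42, 40])]
top black []
scene red [(29, [250.9, 264.5], [247, 262, 9, 6])]
scene orange [(90, [233.8, 239.8], [228, 235, 13, 10])]
scene white [(708, [236.1, 260.9], [214, 240, 47, 36]), (5, [228.8, 249.0], [228, 247, 3, 5])]
scene black [(306, [237.2, 255.5], [222, 244, 30, 23])]
scene red [(11, [337.7, 203.3], [336, 202, 5, 4])]
scene orange []
scene white [(648, [323.9, 195.2], [305, 184, 39, 26])]
scene black [(5, [307.0, 216.0], [305, 214, 5, 5])]
```

View pics/c1.png

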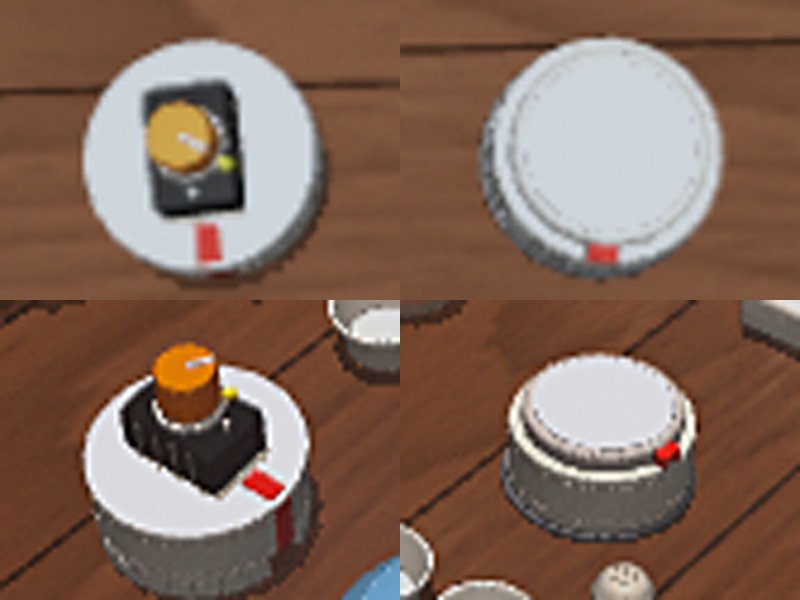

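```bash
cat >> h.py <<'E'
def circ(n,im,box,z,r0=None,sel=None):
    x0,y0,x1,y1=box; m=np.zeros(im.shape[:2],np.uint8); h=cv2.cvtColor(im,cv2.COLOR_BGR2HSV)
    m[y0:y1,x0:x1]=((h[...,1]<45)&(h[...,2]>(sel or 190)))[y0:y1,x0:x1]
    c=max(cv2.findContours(m,cv2.RETR_EXTERNAL,cv2.CHAIN_APPROX_NONE)[0],key=cv2.contourArea)
    c=cv2.convexHull(c)[:,0].astype(float)
    P=np.array([ray(n,p,z)[:2] for p in c])
    A=np.c_[2*P,np.ones(len(P))]; s=np.linalg.lstsq(A,(P**2).sum(1),rcond=None)[0]
    R=np.sqrt(s[2]+s[0]**2+s[1]**2); return s[:2].round(4),R.round(4),(np.abs(np.hypot(*(P-s[:2]).T)-R).max()).round(4)
E
python3 - <<'E'
from h import *
a=cv2.imread("pics/top0.png");b=cv2.imread("pics/scene0.png")
for v in(150,170,190,205):
  print(v,"U",circ("top",a,(195,190,248,245),.054,sel=v),circ("scene",b,(208,228,268,292),.054,sel=v))
  print(v,"L",circ("top",a,(312,198,365,250),.054,sel=v),circ("scene",b,(298,180,350,225),.055,sel=v))
print("redU",ray("top",(221.8,233.5),.054),ray("scene",(250.9,264.5),.054))
print("redL",ray("top",(336.8,240.4),.056),ray("scene",(337.7,203.3),.056))
# eyeballed from crop
def T(x,y): return (185+(x+.5)/5.556-.5,190+(y+.5)/5.556-.5)
def S(x,y): return (196+x/4.762,226+(y-300)/4.762)
for p in[(144,90),(234,82),(243,208),(155,216)]: print("blk",ray("top",T(*p),.084))
print("knobtop",ray("top",T(180,134),.115),ray("scene",S(185,367),.115))
for z in(.054,.06): print("spig",ray("top",T(208+556*0,147),z))
print(ray("top",(338.3,221.4),.06), ray("scene",(282+206/4.762,172+(404-300)/4.762),.06))
for nm,p,z in[("salt",(320,40),.09),("five",(271,170),.106),("shaker",(292,265),.09),("cup0",(277,213),.033),("cup1",(279,241),.033),("chil",(360,138),.11),("bucket",(260,95),.2),("pepper",(197,148),.098),("bowl",(224,283),.05)]:print(nm,ray("top",p,z).round(3))
E
```

```text
150 U (array([0.5432, 0.1747]), np.float64(0.0593), np.float64(0.0006)) (array([0.5396, 0.1779]), np.float64(0.0587), np.float64(0.0013))
150 L (array([ 0.524 , -0.1569]), np.float64(0.0576), np.float64(0.002)) (array([ 0.5186, -0.1497]), np.float64(0.057), np.float64(0.0033))
170 U (array([0.543 , 0.1748]), np.float64(0.0588), np.float64(0.0009)) (array([0.5395, 0.1777]), np.float64(0.0586), np.float64(0.0013))
170 L (array([ 0.5248, -0.1566]), np.float64(0.0569), np.float64(0.0023)) (array([ 0.5186, -0.1499]), np.float64(0.057), np.float64(0.0032))
190 U (array([0.5432, 0.1748]), np.float64(0.0579), np.float64(0.0007)) (array([0.5397, 0.1777]), np.float64(0.0583), np.float64(0.0012))
190 L (array([ 0.5244, -0.1567]), np.float64(0.0562), np.float64(0.0007)) (array([ 0.5186, -0.1499]), np.float64(0.0569), np.float64(0.0022))
205 U (array([0.5429, 0.1746]), np.float64(0.0577), np.float64(0.0009)) (array([0.5393, 0.1777]), np.float64(0.0581), np.float64(0.0007))
205 L (array([ 0.5236, -0.1568]), np.float64(0.0551), np.float64(0.0047)) (array([ 0.5262, -0.1599]), np.float64(0.0468), np.float64(0.0019))
redU [0.49692656 0.17019758 0.054     ] [0.49466747 0.17187926 0.054     ]
redL [ 0.47091697 -0.15125099  0.056     ] [ 0.46936398 -0.14975184  0.056     ]
blk [0.57131183 0.19758212 0.084     ]
blk [0.57438623 0.15243827 0.084     ]
blk [0.51084765 0.14749289 0.084     ]
blk [0.50776919 0.19112101 0.084     ]
knobtop [0.54333261 0.17376339 0.115     ] [0.53838363 0.17731216 0.115     ]
spig [0.54666398 0.17005067 0.054     ]
spig [0.54568153 0.16907282 0.06      ]
[ 0.52353641 -0.15743103  0.06      ] [ 0.51891902 -0.15542309  0.06      ]
salt [ 1.069 -0.125  0.09 ]
five [0.664 0.027 0.106]
shaker [ 0.404 -0.025  0.09 ]
cup0 [0.556 0.014 0.033]
cup1 [0.475 0.01  0.033]
chil [ 0.749 -0.222  0.11 ]
bucket [0.841 0.05  0.2  ]
pepper [0.736 0.236 0.098]
bowl [0.36  0.163 0.05 ]
```

```bash
python3 -m crank '[[[0,0,-0.5],0.8],[[0,0,-0.5],0.8],[[0,0,0],0.8],[[0.3,-1,0],0],[[0.3,-1,0],0],[[0.3,-1,0],0],[[0.4,-1,0],0],[[0.4,-1,0],0],[[0.4,-1,0],0],[[0.5,-1,0],0],[[0.5,-1,0],0],[[0.5,-1,0],0]]' 1 && python3 -m crank '[[[0.5,-1,0],0],[[0.5,-1,0],0],[[0.5,-1,0],0],[[0.5,-1,0],0],[[0.5,-1,0],0],[[0.5,-1,0],0],[[0.5,-1,0],0],[[0.5,-1,0],0],[[0.5,-1,0],0],[[0.5,-1,0],0],[[0.5,-1,0],0],[[0.5,-1,0],0]]' && python3 -c "
from bench import sensors;s=sensors.read_state();print(s['joint_positions'].round(2),s['eef_rot'].round(3))"
```

```text
time: 1.6
ee_pos: [0.3402, -0.2907, 0.2523]
eef_rot: [0.999, 0.043, -0.0, -0.0]
ft_force: [0.1, 0.2, -0.1]
width: 0.087
grip_force: 0.0
time: 3.1
ee_pos: [0.4884, 0.0832, 0.2523]
eef_rot: [0.999, 0.043, -0.0, 0.0]
ft_force: [0.3, 0.2, -1.1]
width: 0.087
grip_force: 0.0
[ 0.44  0.08 -0.73  1.72  0.06  1.37 -1.78] [ 0.999  0.043 -0.     0.   ]
```

```bash
python3 -m crank '[[[0.6,-1,0],0],[[0.6,-1,0],0],[[0.6,-0.7,0],0],[[0,0,0],0],[[0,0,0],0]]'; python3 - <<'E'
from h import *
from bench import sensors
s=sensors.read_state();print(s['joint_positions'].round(2))
a=grab("top","pics/t1.png");b=grab("scene","pics/s1.png")
cv2.imwrite("pics/c2.png",np.hstack([cv2.resize(a[170:260,170:270],(400,360)),cv2.resize(b[190:290,190:300],(400,360))]))
E
```

```text
time: 3.72
ee_pos: [0.5348, 0.1671, 0.2522]
eef_rot: [0.999, 0.043, -0.0, 0.0]
ft_force: [-1.0, -0.5, 0.6]
width: 0.0871
grip_force: 0.0
[ 0.28  0.26 -0.79  1.56  0.19  1.4  -2.01]
```

View pics/c2.png

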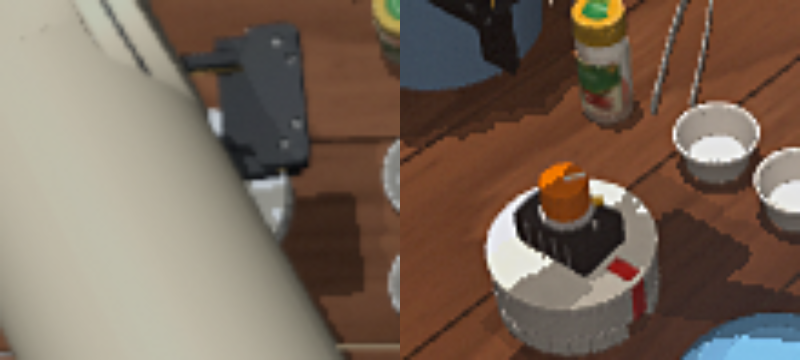

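```bash
python3 -m crank '[[[0.24,-0.26,0.5],0],[[0,0,1],0],[[0,0,1],0],[[0,0,1],0],[[0,0,1],0],[[0,0,0.8],0],[[0,0,0.6],0],[[0,0,0.4],0],[[0,0,0.2],0],[[0,0,0],0],[[0,0,0],0]]'
```

```text
time: 5.2
ee_pos: [0.542, 0.1763, 0.0582]
eef_rot: [0.999, 0.043, 0.001, -0.0]
ft_force: [0.1, 0.4, 0.9]
width: 0.0867
grip_force: 0.0
```

```bash
python3 -m crank '[[[0,0,0.04],0],[[0,0,0],0],[[0,0,0],0],[[0,0,0],0],[[0,0,0],0],[[0,0,0],0],[[0,0,0],0]]' 0 35; python3 -m crank '[[[0,0,-0.3],0],[[0,0,-0.6],0],[[0,0,-0.8],0],[[0,0,-0.8],0],[[0,0,-0.8],0],[[0,0,-0.6],0],[[0,0,-0.3],0],[[0,0,0],0],[[0,0,0],0]]'
```

```text
time: 6.08
ee_pos: [0.5416, 0.1761, 0.0563]
eef_rot: [0.999, 0.043, 0.0, 0.0]
ft_force: [0.1, -0.5, -1.3]
width: 0.0438
grip_force: 34.8
time: 7.2
ee_pos: [0.5411, 0.1759, 0.1814]
eef_rot: [0.999, 0.043, -0.001, 0.0]
ft_force: [0.2, -0.4, -5.9]
width: 0.0437
grip_force: 34.8
```

```bash
python3 -m crank '[[[-0.1,0.5,0],0],[[-0.15,1,0],0],[[-0.15,1,0],0],[[-0.15,1,0],0],[[-0.15,1,0],0],[[-0.15,1,0],0],[[-0.15,1,0],0],[[-0.15,1,0],0],[[-0.15,1,0],0],[[-0.15,1,0],0],[[-0.15,1,0],0],[[-0.1,0.5,0],0]]'; python3 -m crank '[[[0,0,0],0.5],[[0,0,0],0.5],[[0,0,0],0.4],[[0,0,0],0],[[0,0,0],0],[[0,0,0],0]]'; python3 - <<'E'
from h import *
a=grab("top","pics/t2.png");b=grab("scene","pics/s2.png")
cv2.imwrite("pics/c3.png",np.hstack([cv2.resize(a[180:260,290:390],(400,320)),cv2.resize(b[140:240,270:370],(400,400))[:320]]))
E
```

```text
time: 8.7
ee_pos: [0.5182, -0.1597, 0.1818]
eef_rot: [0.999, 0.042, -0.001, 0.0]
ft_force: [0.5, 0.1, -5.4]
width: 0.0436
grip_force: 34.8
time: 9.45
ee_pos: [0.5193, -0.157, 0.1823]
eef_rot: [0.999, -0.054, -0.0, -0.0]
ft_force: [0.4, -0.1, -5.1]
width: 0.044
grip_force: 34.8
```

View pics/c3.png

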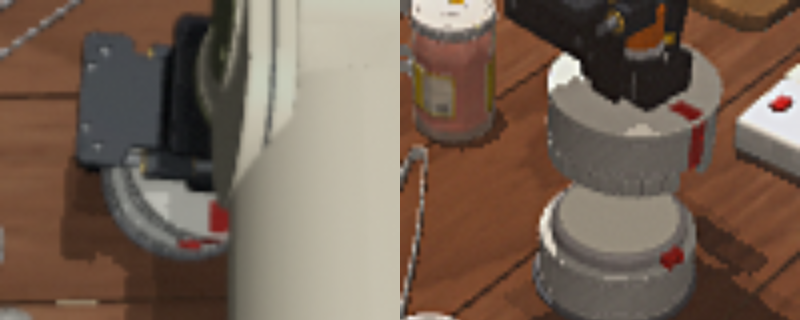

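```bash
python3 - <<'E'
from h import *
b=cv2.imread("pics/s2.png");c=cv2.imread("pics/s1.png");a=cv2.imread("pics/t2.png")
for s,q,bx in cents(mask(b,"red"),(320,150,355,215),4): print(s,q.round(1),bx)
k=mask(b,"red")
for y in range(162,210): 
    x=np.where(k[y,325:352])[0]+325
    if len(x): print(y,x.min(),x.max(),end="; ")
print()
# silhouettes (non-wood)
S=cv2.cvtColor(b,cv2.COLOR_BGR2HSV)[...,1]
for y in range(166,216,3):
    x=np.where(S[y,295:358]<75)[0]+295
    if len(x):print(y,x.min(),x.max(),end="; ")
print()
def outl(z,R,cx,cy): # projected circle extremes
    P=np.array([proj("scene",(cx+R*np.cos(t),cy+R*np.sin(t),z)) for t in np.linspace(0,6.28,200)]); return P[:,0].min().round(1),P[:,0].max().round(1),P[:,1].min().round(1),P[:,1].max().round(1)
print("upper lid, bottom expected at TCP",outl(.180,.0595,.5193,-.157),outl(.126,.0595,.5193,-.157))
print("lower shoulder/base expected",outl(.048,.058,.5227,-.1565),outl(.0,.058,.5227,-.1565), "spigot",outl(.06,.049,.5227,-.1565))
for yaw in(-.13,-.11,-.09): print(yaw,"key",proj("scene",np.array([.5227,-.1565,.0565])-.054*np.array([np.cos(yaw),np.sin(yaw),0])).round(1),"stripe rim",proj("scene",np.array([.5193,-.157,.180])-.0595*np.array([np.cos(yaw),np.sin(yaw),0])).round(1),proj("scene",np.array([.5193,-.157,.126])-.0595*np.array([np.cos(yaw),np.sin(yaw),0])).round(1))
E
```

```text
174 345 345; 181 343 343; 204 336 340; 
166 307 349; 169 307 357; 172 307 357; 175 307 357; 178 307 357; 181 309 346; 184 312 339; 187 311 338; 190 308 339; 193 306 342; 196 305 343; 199 305 343; 202 305 343; 205 303 342; 208 303 343; 211 304 343; 214 305 342; 
upper lid, bottom expected at TCP (np.float64(306.2), np.float64(350.3), np.float64(147.5), np.float64(173.1)) (np.float64(305.7), np.float64(348.3), np.float64(163.1), np.float64(189.1))
lower shoulder/base expected (np.float64(304.5), np.float64(344.0), np.float64(183.9), np.float64(209.5)) (np.float64(304.2), np.float64(342.6), np.float64(195.8), np.float64(221.6)) spigot (np.float64(307.7), np.float64(341.3), np.float64(182.6), np.float64(204.3))
-0.13 key [337.7 203.2] stripe rim [344.2 169.7] [342.4 185.7]
-0.11 key [338.  203.1] stripe rim [344.5 169.5] [342.7 185.5]
-0.09 key [338.2 202.9] stripe rim [344.8 169.4] [343.  185.3]
```

```bash
python3 -m crank '[[[0.11,-0.03,0.3],0],[[0,0,0.5],0],[[0,0,0.5],0],[[0,0,0.4],0],[[0,0,0.2],0],[[0,0,0],0]]'; python3 -m crank '[[[0,0,0.1],0],[[0,0,0.1],0],[[0,0,0.1],0],[[0,0,0.1],0],[[0,0,0],0]]'
```

```text
time: 10.3
ee_pos: [0.5225, -0.1565, 0.125]
eef_rot: [0.999, -0.054, -0.0, -0.0]
ft_force: [-0.4, 0.1, -5.8]
width: 0.0436
grip_force: 34.8
time: 10.92
ee_pos: [0.5225, -0.1565, 0.1131]
eef_rot: [0.999, -0.054, -0.0, -0.0]
ft_force: [0.7, -0.1, -5.4]
width: 0.0433
grip_force: 34.8
```

```bash
python3 -m crank '[[[0,0,0.08],0],[[0,0,0.08],0],[[0,0,0],0]]'; python3 -m crank '[[[0,0,0.06],0],[[0,0,0.06],0],[[0,0,0],0]]'
```

```text
time: 11.3
ee_pos: [0.5226, -0.1565, 0.1083]
eef_rot: [0.999, -0.054, -0.0, -0.0]
ft_force: [-0.8, 0.6, -5.9]
width: 0.0438
grip_force: 34.8
time: 11.68
ee_pos: [0.5226, -0.1565, 0.1048]
eef_rot: [0.999, -0.054, -0.0, -0.0]
ft_force: [0.9, 0.5, -4.8]
width: 0.0439
grip_force: 34.8
```

Sliding in with no side force; a little further to touch the shoulder.

```bash
python3 -m crank '[[[0,0,0.04],0],[[0,0,0.02],0],[[0,0,0],0]]'
```

```text
time: 12.05
ee_pos: [0.5228, -0.1566, 0.1043]
eef_rot: [0.999, -0.054, 0.0, 0.0]
ft_force: [-4.9, 1.1, 6.9]
width: 0.0438
grip_force: 34.8
```

```bash
python3 -m crank '[[[0,0,-0.05],0],[[0,0,0],0],[[0,0,0],0],[[0,0,0],0],[[0,0,0],0],[[0,0,0],0]]' 1; python3 -m crank '[[[0,0,-0.4],0],[[0,0,-0.4],0],[[0,0,-0.32],0],[[0,0,0],0]]'; python3 - <<'E'
from h import *
from bench import sensors
print(sensors.read_state()['joint_positions'].round(2))
a=grab("top","pics/t3.png");b=grab("scene","pics/s3.png")
cv2.imwrite("pics/c4.png",np.hstack([cv2.resize(a[190:260,295:383],(400,320)),cv2.resize(b[150:230,275:375],(400,320))]))
E
```

```text
time: 12.8
ee_pos: [0.5227, -0.1565, 0.1046]
eef_rot: [0.999, -0.054, 0.0, 0.0]
ft_force: [0.4, 0.5, -0.7]
width: 0.0861
grip_force: 0.0
time: 13.3
ee_pos: [0.5233, -0.1567, 0.1394]
eef_rot: [0.999, -0.054, 0.001, 0.0]
ft_force: [-0.6, 0.1, 0.9]
width: 0.0872
grip_force: 0.0
[ 0.71  0.27 -0.58  1.75  0.16  1.16 -1.6 ]
```

View pics/c4.png

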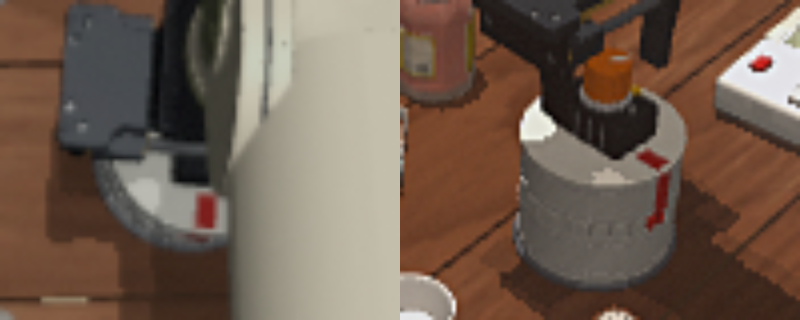

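```bash
python3 -m crank '[[[0,0,0],-0.9],[[0,0,0],-0.9],[[0,0,0],-0.9],[[0,0,0],-0.9],[[0,0,0],-0.7],[[0,0,0],0],[[0,0,0],0]]' 1 && python3 -m crank '[[[0,0,0],0],[[0,0,0],0],[[0,0,0],0],[[0,0,0],0],[[0,0,0],0],[[0,0,0],0],[[0,0,0],0]]' 0 45; cat > st.py <<'E'
from bench import sensors
s=sensors.read_state();print("torque",s['torque'].round(3),"q7",s['joint_positions'][6].round(3),"jt7",s['joint_torque'][6].round(3),"F",s['ft_force'].round(1))
E
python3 st.py
```

```text
time: 14.28
ee_pos: [0.5225, -0.1565, 0.138]
eef_rot: [0.97, 0.242, -0.0, -0.0]
ft_force: [-0.6, -0.9, -0.5]
width: 0.0867
grip_force: 0.0
time: 15.15
ee_pos: [0.5227, -0.1565, 0.1383]
eef_rot: [0.97, 0.243, -0.0, -0.0]
ft_force: [-0.5, -0.1, 0.8]
width: 0.031
grip_force: 45.0
torque [ 0.123  0.068 -0.038] q7 -1.018 jt7 0.013 F [-0.5 -0.1  0.8]
```

```bash
python3 -m crank '[[[0,0,0],0.4],[[0,0,0],0.4],[[0,0,0],0.4],[[0,0,0],0.4],[[0,0,0],0.4],[[0,0,0],0.4]]'; python3 st.py; python3 -m crank '[[[0,0,0],0.4],[[0,0,0],0.4],[[0,0,0],0.4],[[0,0,0],0.3]]'; python3 st.py;  python3 -m crank '[[[0,0,0],0.3],[[0,0,0],0.3]]'; python3 st.py
```

```text
time: 15.9
ee_pos: [0.5227, -0.1565, 0.1383]
eef_rot: [0.997, 0.077, -0.0, 0.0]
ft_force: [0.4, 0.9, 0.3]
width: 0.0312
grip_force: 45.0
torque [0.035 0.067 0.012] q7 -1.342 jt7 0.858 F [0.4 0.9 0.3]
time: 16.4
ee_pos: [0.5227, -0.1566, 0.1383]
eef_rot: [1.0, -0.027, -0.0, 0.0]
ft_force: [-0.3, -0.7, -0.8]
width: 0.031
grip_force: 45.0
torque [0.009 0.122 0.037] q7 -1.544 jt7 0.516 F [-0.3 -0.7 -0.8]
time: 16.65
ee_pos: [0.5227, -0.1566, 0.1383]
eef_rot: [0.998, -0.069, 0.0, 0.0]
ft_force: [-0.7, -0.8, 0.3]
width: 0.0312
grip_force: 45.0
torque [-0.027  0.144  0.026] q7 -1.624 jt7 0.635 F [-0.7 -0.8  0.3]
```

```bash
python3 -m crank '[[[0,0,0],0.3],[[0,0,0],0.3],[[0,0,0],0]]'|grep rot; python3 st.py; python3 -m crank '[[[0,0,0],0.3],[[0,0,0],0.3],[[0,0,0],0]]'|grep rot; python3 st.py
```

```text
eef_rot: [0.994, -0.11, 0.0, 0.0]
torque [-0.026  0.146 -0.054] q7 -1.704 jt7 -0.409 F [ 0.2 -0.7  0.3]
eef_rot: [0.989, -0.151, 0.0, 0.0]
torque [-0.05   0.188 -0.017] q7 -1.784 jt7 -0.4 F [-1.3 -0.5  1.1]
```

```bash
python3 - <<'E'
from h import *
b=grab("scene","pics/s4.png")
cv2.imwrite("pics/c5.png",cv2.resize(b[155:205,305:355],(600,600),interpolation=cv2.INTER_CUBIC))
E
```

```text
(no output)
```

View pics/c5.png

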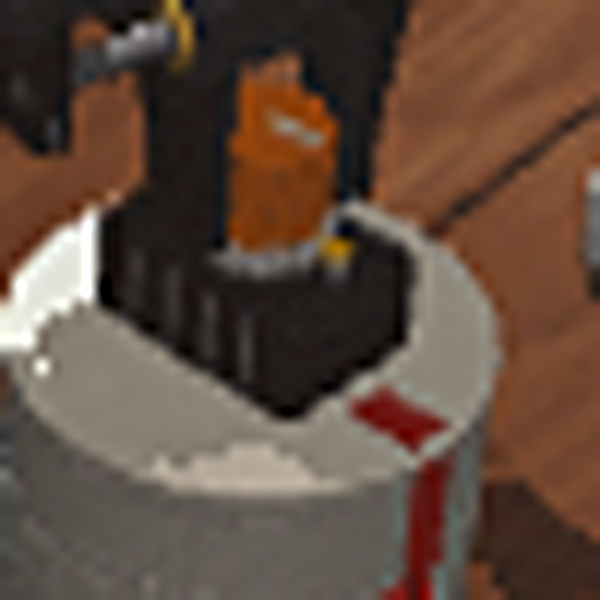

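```bash
for i in 1; do python3 -m crank '[[[0,0,0],0.3],[[0,0,0],0.3]]'|grep rot; python3 st.py; python3 -m crank '[[[0,0,0],0.3],[[0,0,0],0.3]]'|grep rot; python3 st.py; done
```

```text
eef_rot: [0.981, -0.193, 0.0, -0.0]
torque [0.026 0.033 0.16 ] q7 -1.866 jt7 0.535 F [ 0.5 -0.4  0. ]
eef_rot: [0.972, -0.233, 0.0, -0.0]
torque [0.042 0.076 0.191] q7 -1.947 jt7 0.476 F [ 0.5 -0.5  0.6]
```

```bash
python3 -m crank '[[[0,0,0],0.3],[[0,0,0],0.3],[[0,0,0],0],[[0,0,0],0]]'|grep rot; python3 st.py; python3 -m crank '[[[0,0,0],0],[[0,0,0],0],[[0,0,0],0],[[0,0,0],0],[[0,0,0],0]]' 1; python3 -m crank '[[[0,0,-0.4],0],[[0,0,-0.8],0],[[0,0,-1],0],[[0,0,-1],0],[[0,0,-0.5],0],[[0,0,0],0],[[0,0,0],0]]';python3 - <<'E'
from h import *
b=grab("scene","pics/s5.png")
for f in("s3","s5"):
  im=cv2.imread(f"pics/{f}.png"); print(f,[(int(s),c.round(1).tolist()) for s,c,q in cents(mask(im,"orange"),(315,155,345,185),20)])
cv2.imwrite("pics/c6.png",np.hstack([cv2.resize(cv2.imread(f"pics/{f}.png")[155:215,302:352],(400,480),interpolation=cv2.INTER_CUBIC) for f in("s3","s5")]))
E
```

```text
eef_rot: [0.962, -0.273, 0.0, -0.0]
torque [0.12  0.005 0.105] q7 -2.027 jt7 -0.111 F [-0.4  0.6 -0.1]
time: 19.08
ee_pos: [0.5227, -0.1566, 0.1382]
eef_rot: [0.962, -0.274, -0.0, 0.0]
ft_force: [-0.0, 0.2, -0.2]
width: 0.0733
grip_force: 0.0
time: 19.95
ee_pos: [0.5222, -0.1564, 0.2481]
eef_rot: [0.962, -0.274, -0.001, -0.0]
ft_force: [-0.6, 0.3, -0.5]
width: 0.087
grip_force: 0.0
s3 []
s5 []
```

View pics/c6.png

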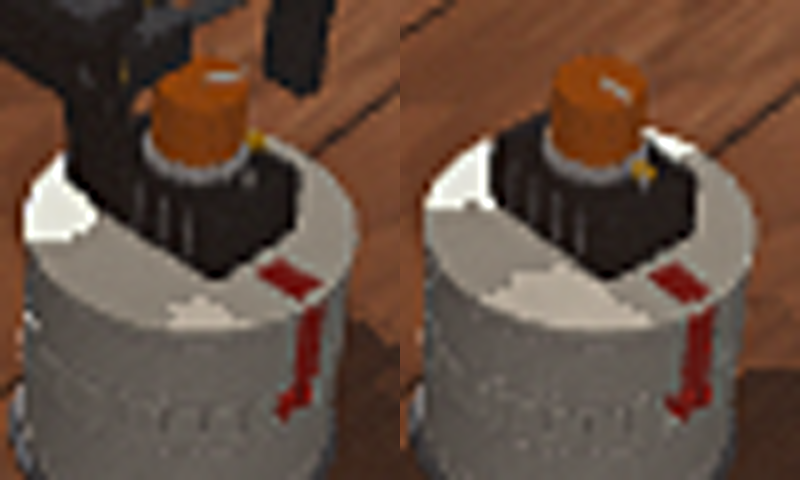

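```bash
python3 - <<'E'
from h import *
def d(x0,y0,a,b,s):
    p=[ray("scene",(x0+u[0]/s,y0+u[1]/s),.163)[:2] for u in(a,b)]; v=p[1]-p[0]; return np.arctan2(v[1],v[0]).round(2), np.hypot(*v).round(4)
print(d(302,155,(205,78),(243,75),8),d(305,155,(270,118),(325,142),12),d(302,155,(200,80),(230,98),8))
c=proj("scene",(.5227,-.1565,.163));print("knob centre in crop",(c-[302,155])*8)
# line centroid by brightness in raw pixels
for f in("s3","s4","s5"):
    im=cv2.imread(f"pics/{f}.png"); h=cv2.cvtColor(im,cv2.COLOR_BGR2HSV)
    w=((h[162:173,320:336,1]<150)&(h[162:173,320:336,2]>110)); ys,xs=np.where(w); print(f,list(zip((xs+320).tolist(),(ys+162).tolist())))
E
```

```text
(np.float64(-2.29), np.float64(0.0133)) (np.float64(-3.08), np.float64(0.015)) (np.float64(3.04), np.float64(0.0141))
knob centre in crop [197.25142213  75.90658479]
s3 [(331, 162), (332, 163), (328, 164), (329, 164), (330, 164), (331, 164), (332, 164), (333, 167), (333, 168), (333, 169), (333, 170), (320, 172), (335, 172)]
s4 [(328, 165), (329, 165), (330, 166), (331, 166), (332, 172), (334, 172), (335, 172)]
s5 [(322, 162), (331, 162), (332, 162), (332, 163), (335, 163), (333, 164), (320, 165), (327, 165), (328, 165), (329, 166), (330, 166), (333, 166), (330, 167), (333, 167), (333, 168), (335, 168), (333, 169), (320, 171), (332, 171), (333, 171), (334, 171), (320, 172), (332, 172), (333, 172), (334, 172), (335, 172)]
```

```bash
python3 -c "
from bench import r; print(r.close_job())"
```

```text
the job is handed in; nothing more can be done
None
```

The upper tin sits home on the lower tin with its notch over the key, and its knob is turned to the stop with about 0.2 rad of clutch slip (estimated from wrist torque and images). The gripper is clear, nothing else was touched, and the job is handed in; the verdict was not shown.

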